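# Sweeten a coffee at the breakfast-room sideboard: mug under the syrup pump, two full doses

## Robot

A 7-joint arm with a two-finger parallel gripper is mounted at the origin on the work surface. World frame = base frame: x ahead of the robot, y to its left, z up, the work surface at z = 0. Lengths are in m, angles in degrees, forces in N, time in s.
With the tool pointing down it reaches from about 0.425 to 0.875 m from the base axis. Payload 4.7 kg.
Tool frame: the origin (TCP) lies midway between the tips of the shut fingers; the grasp point (between the pads) lies 19 mm behind it; z points along the fingers, y is the line along which they close (so a half turn about z gives the same grasp; the last joint's range is limited). The gripper opens to 87 mm and grips with 3 to 60 N. Pads are 19 mm wide; open, the fingers measure 117 mm over their backs; the gripper's body (75 mm by 190 mm) begins 51 mm behind the grasp point.
Start: joints at [-62.79, 18.392, -4.016, 83.108, 1.295, 78.541, -3.26], TCP at [0.289, 0.582, 0.223] pointing down, gripper open.
Joint ranges: [-163.93, 163.93], [-17.29, 119.83], [-79.2, 71.16], [3.27, 140.29], [-89.18, 269.18], [5.43, 117.66], [-154.24, 154.24]. Speed limits (degrees/s): [147.25, 147.25, 180, 180, 180, 180, 180].

## Interface

Orientations are given as a 3x3 rotation matrix whose columns are the frame's x, y, z axes.
In Python, from station import manip, cams, job gives the robot as it stands.
- The arm moves only by the tool play_rows, never from a script. Its argument "targets" is one flat list of numbers, 6 for each row, row after row: the shift along the world's x, y, z in mm, then the turn, a rotation vector about the world's x, y, z in rad. In form: [tx, ty, tz, wx, wy, wz, tx, ty, tz, wx, wy, wz, ...]. A call has 1 to 10 rows; each row shifts and turns the commanded pose from where the row before left it; what a row does not reach is not made up. A row lasts 1/10 s, in which the tool goes at most 50 mm and 8.59 degrees, less where a joint would pass 70% of its speed; a pose out of reach is approached as far as the arm can. A call is refused whole if a number of a shift passes 50 or a number of a turn 0.15, either way. A call with a gripper value outside its range is refused whole. "fingers" is the opening in per cent of the stroke, from 0 (shut) to 100 (fully open), set as the call begins (left out, the last holds). The fingers move at their own pace and stop on an object; "newtons" is the grip in N (left out, the last holds). Time passes only in rows, so rows that do not move let the fingers close. It gives the time, the measured TCP pose, the force, the opening and the grip force at its end, in the units of the state.
- manip.sense(): the state, without advancing time (a new reading comes with each control period).
- cams.camera(name): name is "scene" or "top" or "wrist"; returns a dict with "pixels" (400x640x3 uint8, red, green, blue), "z_map" (400x640 float32, m along the optical axis (not along the pixel's ray), 0 where there is no reading), "camera_matrix" (3x3 intrinsics, pixels), "rvec" (rotation vector, rad) and "tvec" (3), from world to camera coordinates, as OpenCV has them. Camera axes: x right, y down, z forward; pixel columns grow to the right and rows downward; lengths in m; the calibration is good to about 2 mm. A picture is of the moment at which its call begins.
- job.hand_in(): hands the job in; it is judged then, once.
The state is a dict: "clock": time; "joint_positions": joint angles; "joint_velocities": joint speeds; "joint_torque": joint torques, N m; "tcp_pos": TCP position; "ee_rot": TCP orientation; "contact_force": force on the tool from outside, world axes, zero at the start; "wrist_torque": the same for the moment, N m; "width": opening from 0.0 (shut) to 1.0 (fully open); "grasp_force": force on a finger pad.
Only numpy, scipy, OpenCV 4.12 (cv2) and the standard library are available. Lean on these libraries where they do the work, as an engineer would, in place of code of your own. Each camera call takes 0.05 s, during which the arm holds its last target. There are 200 camera calls.

## Task

Stand the mug upright on the sideboard under the spout of the syrup jar and let go of it, then dose it with at least two full strokes of the pump: each time push the head down gently until it sits firmly on its stop, rest there a moment, and let it come all the way back up. Do not pump while the mug is not under the spout, do not force the pump once it has met its stop, and leave the jar and everything else standing where it is.

Things in the scene. Friction and masses are not known exactly. Their poses are not given: they have to be found in the camera images.
- jar: Syrup jar of amber glass with a steel screw cap, loose, about 0.9 kg, 80 mm across, cap top at 130 mm. Origin: centre of its underside; z up; the spout points along its -x. On the threaded neck above the cap sits a knurled stop collar, 36 mm across, screwed to any height: it sets the stroke anywhere from 9 to 30 mm. The stroke is not measured: it must be felt.
- pump_head: Round black pump head on the jar's axis, 35 mm across, 35 mm tall. Origin: centre of its top face, 205 mm above the sideboard at rest; axes as the jar's. Push it down with closed fingers on the middle of its top: spring 2.5 N at first, 0.15 N more per mm (4 to 7 N at the stop), then it lands on the collar's rubber washer (20 N/mm). Seat it there with some 5 to 8 N beyond the spring; over 20 N damages it. It springs back up.
- spout_tip (a point): Mouth of the steel spout, an 11 mm tube that leaves the head level and bends down at its end: 90 mm from the jar's axis, 164 mm above the sideboard at rest; it goes down with the head.
- mug: White china mug, loose, about 0.3 kg, 80 mm across the outside, 90 mm tall, wall 4 mm. Origin at the centre of its underside; z up; the handle points along its -x.
- mug_mid (a point): Centre of the mug, on its axis, 45 mm above its underside. Axes as the mug's.
- mug_handle (a point): The place to hold the mug: inside the handle's loop, 60 mm from the mug's axis along its -x and 60 mm above its underside. The handle is a round bar 11 mm thick bent into an upright loop in the mug's x-z plane, from 14 to 79 mm high and reaching 78 mm from the axis; pinch it from above with the fingers closing along the mug's y.
- saucer: Bystander: small blue saucer, 100 mm across, 12 mm tall. Origin under its centre.
- spoon: Bystander: teaspoon, 140 mm long, lying along its x. Origin under its middle.
- sugar_bowl: Bystander: white lidded sugar bowl, 92 mm across, 90 mm tall. Origin under its centre.
- creamer: Bystander: small waisted white cream jug with a pouring lip and a thin handle, 70 mm across, 88 mm tall. Origin under its centre.
- tea_tin: Bystander: round steel tea tin, 76 mm across, 100 mm tall. Origin under its centre.
- cereal_bowl: Bystander: white bowl, 150 mm across, 65 mm tall. Origin under its centre.
There are look-alikes about, which are no part of the job. Leave any pink or red look-alike of the mug alone.

How it is judged:
By the outcome, as a careful person would: the job done as asked, in the order asked, and still so for the second after the job is handed in, with the robot touching nothing.
It also fails if it takes over 72 s, if anything falls off the work surface, if the arm or the gripper's body presses on something with over 40 N, if the wrist force passes 120 N, or if a joint passes its speed limit or range.

## Working session

There is one attempt and no reset: what is moved stays moved. The work goes in short steps, Python scripts to look and compute and a tool call to move; the robot and the scene stay as the last step left them, time stands still between calls to the robot, and variables do not carry over. Pictures are saved under pics/ and viewed, at most 10 in all, crops included, and the job is handed in when it is done.

Besides the shell and the picture viewer there is one more tool, called after "Request:" as a command line: name --argument value ..., lists and objects as JSON in quotes. play_rows: Moves the arm, as the interface text tells. Its arguments: {"type":"object","properties":{"targets":{"type":"array","items":{"type":"number"}},"fingers":{"type":"number"},"newtons":{"type":"number"}},"required":["targets"]}

```bash
mkdir -p pics; cat > h.py <<'E'
import numpy as np, cv2
from station import manip, cams, job
def grab(n):
    c=cams.camera(n); c['R']=cv2.Rodrigues(np.array(c['rvec'],float))[0]; c['t']=np.array(c['tvec'],float).ravel(); c['K']=np.array(c['camera_matrix']); return c
def world(c):
    h,w=c['z_map'].shape; u,v=np.meshgrid(np.arange(w),np.arange(h)); z=c['z_map']
    K=c['K']; P=np.stack([(u-K[0,2])/K[0,0]*z,(v-K[1,2])/K[1,1]*z,z],-1)
    W=(P-c['t'])@c['R']; W[z==0]=np.nan; return W
def proj(c,p):
    q=c['R']@np.array(p)+c['t']; q=c['K']@q; return q[:2]/q[2]
def ray(c,u,v,z):
    d=c['R'].T@np.linalg.inv(c['K'])@np.array([u,v,1.]); o=-c['R'].T@c['t']; return o+d*(z-o[2])/d[2]
def save(c,n): cv2.imwrite(f'pics/{n}.png',c['pixels'][:,:,::-1])
E
python3 - <<'E'
from h import *
a=grab('scene');b=grab('top')
save(a,'s0');save(b,'t0')
for c in(a,b):print(-c['R'].T@c['t'],c['R'][2])
np.savez('t0.npz',W=world(b),P=b['pixels']);np.savez('s0.npz',W=world(a),P=a['pixels'])
s=manip.sense();print({k:np.round(v,3) for k,v in s.items()})
E
```

```text
[1.56770935 0.25185949 0.97664398] [-0.76003072 -0.18823537 -0.62202954]
[ 4.60384727e-01 -2.98651015e-04  1.25074418e+00] [ 0.05853592  0.01057618 -0.99822928]
{'clock': np.float64(0.1), 'joint_positions': array([-62.791,  18.435,  -4.015,  83.168,   1.295,  78.543,  -3.26 ]), 'joint_velocities': array([ 0.019, -0.06 ,  0.012, -0.16 ,  0.06 ,  0.097, -0.14 ]), 'joint_torque': array([-0.0000e+00, -4.9258e+01, -4.0600e-01, -3.1340e+01, -6.4000e-02,
        4.0000e-02,  0.0000e+00]), 'tcp_pos': array([0.289, 0.582, 0.222]), 'ee_rot': array([[-0.896,  0.445, -0.001],
       [ 0.445,  0.896, -0.002],
       [-0.   , -0.002, -1.   ]]), 'contact_force': array([-0.497,  0.101, -0.795]), 'wrist_torque': array([ 0.055,  0.043, -0.011]), 'grasp_force': np.float64(0.0), 'width': np.float64(0.999)}
```

View pics/s0.png

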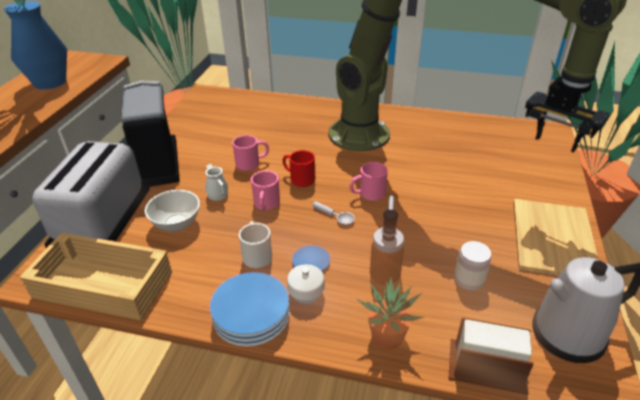

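View pics/t0.png

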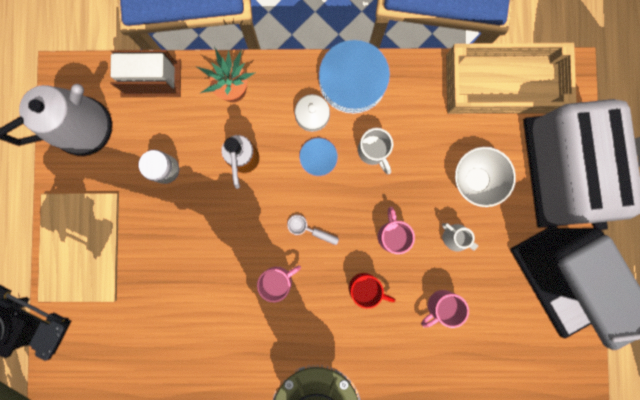

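The top view shows the jar at about (238,150) with its spout down to (236,185). The white mug is at (377,147) with its handle towards (388,170), and the scene view agrees: jar (388,240), mug (255,245). Next I'll measure these.

```bash
python3 - <<'E'
from h import *
d=np.load('t0.npz');W=d['W'];P=d['P'].astype(int)
def blob(u0,u1,v0,v1,z0,z1,name):
    w=W[v0:v1,u0:u1].reshape(-1,3); m=(w[:,2]>z0)&(w[:,2]<z1); q=w[m]
    if len(q)<3: print(name,len(q));return q
    (c,r)=cv2.minEnclosingCircle(q[:,:2].astype(np.float32)); print(name,len(q),np.round(c,4),round(r,4),'mean',np.round(q.mean(0),4),'zmax',q[:,2].max().round(3)); return q
blob(350,405,120,185,.082,.1,'mug rim')
h=blob(350,405,120,185,.03,.082,'mug mid+handle')
blob(215,260,125,195,.19,.25,'head')
blob(215,260,125,195,.11,.145,'cap')
q=blob(215,260,125,195,.15,.189,'spout')
print(np.round(q[np.argsort(q[:,0])][:12],4))
np.set_printoptions(linewidth=220)
print('mug z'); print((W[130:178:2,355:400:2,2]*1000).round())
d=np.load('s0.npz');W=d['W']
blob(365,410,190,280,.195,.22,'S head');q=blob(365,410,190,280,.15,.19,'S spout');print(np.round(q[np.argsort(q[:,0])][:6],3))
blob(230,280,215,275,.08,.1,'S mug rim');
E
python3 - <<'E'
import cv2
a=cv2.imread('pics/t0.png');b=cv2.imread('pics/s0.png')
x=cv2.resize(a[120:200,200:400],None,fx=4,fy=4,interpolation=2);y=cv2.resize(b[190:280,230:430],None,fx=4,fy=3,interpolation=2)
cv2.imwrite('pics/z0.png',cv2.vconcat([x,y]))
E
```

```text
mug rim 185 [ 0.6649 -0.1531] 0.0464 mean [ 0.6702 -0.1501  0.0896] zmax 0.095
mug mid+handle 338 [ 0.6534 -0.1602] 0.0569 mean [ 0.6605 -0.1575  0.0596] zmax 0.082
head 320 [0.6172 0.1851] 0.0511 mean [0.6304 0.1855 0.2005] zmax 0.209
cap 441 [0.6506 0.188 ] 0.0375 mean [0.6466 0.1804 0.1296] zmax 0.145
spout 101 [0.6102 0.178 ] 0.054 mean [0.6164 0.1786 0.1685] zmax 0.189
[[0.5564 0.1803 0.1768]
 [0.5566 0.1785 0.1738]
 [0.5571 0.1772 0.1681]
 [0.5587 0.1782 0.1761]
 [0.5589 0.1808 0.1742]
 [0.5591 0.1766 0.172 ]
 [0.5592 0.1836 0.171 ]
 [0.5594 0.1749 0.1681]
 [0.5607 0.1799 0.1794]
 [0.5607 0.1822 0.1792]
 [0.5608 0.1778 0.1781]
 [0.5611 0.176  0.1754]]
mug z
[[ 0. -2.  4.  2.  3.  2.  0. 92. 93. 88. 86. 85. 85. 86. 95. -1.  0.  1.  3. -3.  3. -5.  2.]
 [ 2. -1. -1.  2.  4. -1. 95. 80. 68. 60. 60. 64. 66. 75. 80. 88. -4.  6.  1.  1. -1.  4. -1.]
 [-3.  1.  2.  2. -2. 84. 63. 51. 40. 34. 38. 41. 46. 56. 70. 81. 91.  5.  5.  1.  2. -1. -0.]
 [ 6.  2. -0.  1. nan 53. 28. 17. 15. 10. 16. 14. 26. 37. 50. 64. 79. 88. -0. -0. -1.  1.  1.]
 [ 1.  5.  4.  0. 66. 10. 13.  3. 10. 10.  7. 11
[... 1505 characters left out ...]
  1.  0.  1. -6. -1. -2. 26. 36. 67. 69.  2. -1. -1.  5. -3.]
 [-3.  3. -4.  3.  7. -2. -1. -3.  2.  1.  4.  0.  5.  3.  3. 39. 59. 65.  1.  5.  3.  0.  1.]
 [ 3. -1.  1.  3.  2.  0.  6. -1.  2.  0.  0. -0.  2.  1.  3. -2. 45. -2.  0.  2. -0.  3.  3.]
 [-1. -2.  3. -2. -3.  1. -1. -3.  2. -2.  2.  1.  3. -3. -3. -3.  0.  3.  1.  2. -0. -1.  3.]]
S head 152 [0.6337 0.1848] 0.0402 mean [0.6558 0.1867 0.2024] zmax 0.208
S spout 190 [0.6207 0.1877] 0.052 mean [0.658  0.1868 0.1678] zmax 0.19
[[0.569 0.183 0.184]
 [0.573 0.181 0.19 ]
 [0.573 0.176 0.189]
 [0.573 0.174 0.186]
 [0.578 0.184 0.188]
 [0.588 0.185 0.19 ]]
S mug rim 251 [ 0.674  -0.1515] 0.0425 mean [ 0.6758 -0.151   0.0861] zmax 0.095
```

View pics/z0.png

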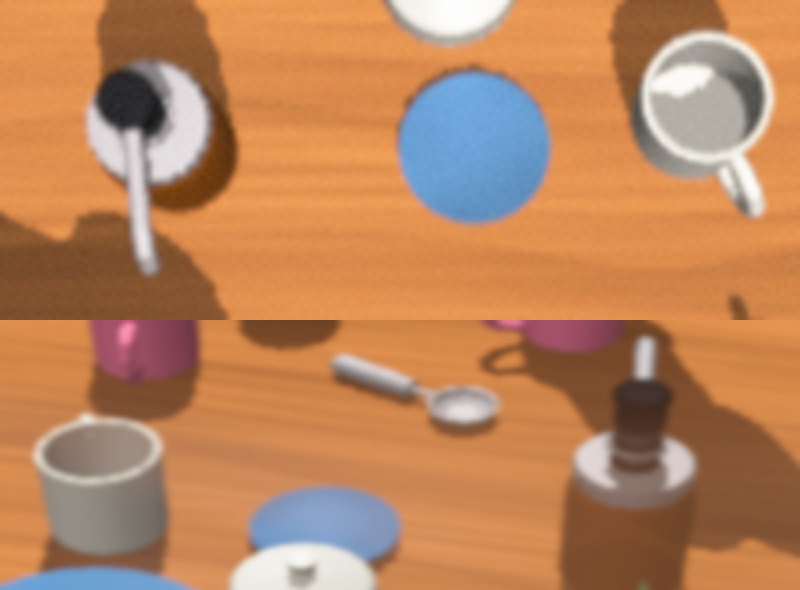

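The crops show the head at about top (233,145), the spout mouth at (237,187), the mug rim circle at (377,145) and the handle end at (388,172). Ray casts and fits will refine these.

```bash
python3 - <<'E'
from h import *
from scipy.optimize import least_squares
b=grab('top');a=grab('scene');w=grab('wrist');s=manip.sense()
print('wrist cam in tool',np.round(np.array(s['ee_rot']).T@(-w['R'].T@w['t']-s['tcp_pos']),3))
W=world(b);P=b['pixels'].astype(int)
# head: dark disc
sub=P[125:170,215:260];m=(sub.max(2)<60).astype(np.uint8)
cs,_=cv2.findContours(m,0,1);c=max(cs,key=cv2.contourArea);(u,v),r=cv2.minEnclosingCircle(c);print('head px',u+215,v+125,r,ray(b,u+215,v+125,.2))
w_=W[125:170,215:260].reshape(-1,3);q=w_[(w_[:,2]>.195)&(w_[:,2]<.215)&(m.ravel()>0)];print('head top mean',q.mean(0),len(q),cv2.minEnclosingCircle(q[:,:2].astype(np.float32)))
fit=lambda q,r:least_squares(lambda p:np.hypot(*(q[:,:2]-p).T)-r,np.median(q[:,:2],0),loss='soft_l1',f_scale=.002).x
w_=W[125:195,215:265].reshape(-1,3)
q=w_[(abs(w_[:,2]-.13)<.008)];print('cap mean',q.mean(0))
# spout tube points
q=w_[(w_[:,2]>.16)&(w_[:,2]<.2)&(w_[:,0]<.63)];x=np.polyfit(q[:,0],q[:,1],1);print('spout line',x,q[:,0].min(),len(q), 'y at .565/.65',np.polyval(x,[.565,.65]))
# mug
for c,(u0,u1,v0,v1) in((b,(352,402,122,172)),(a,(230,282,215,275))):
    w_=world(c)[v0:v1,u0:u1].reshape(-1,3);q=w_[(abs(w_[:,2]-.09)<.005)];print('rim fit r38',fit(q,.038),len(q))
w_=W[120:185,350:405].reshape(-1,3);q=w_[(w_[:,2]>.02)&(w_[:,2]<.082)&(w_[:,0]<.635)]
cen=np.array([.672,-.151])
d=q[:,:2]-cen;k=(np.hypot(*d.T)>.046)&(q[:,2]>.06);print('handle',k.sum(),d[k].mean(0),np.degrees(np.arctan2(*d[k].mean(0)[::-1])),np.hypot(*d[k].T).max())
print(np.round(q[k][::4],3))
E
```

```text
wrist cam in tool [ 0.072 -0.    -0.162]
head px 232.5 145.5 8.514793395996094 [0.64957602 0.18479619 0.2       ]
head top mean [0.65100229 0.18597354 0.20543414] 150 ((0.6514109969139099, 0.18551447987556458), 0.01610242947936058)
cap mean [0.64749265 0.18118172 0.13027689]
spout line [0.09698698 0.1243634 ] 0.5568752972553351 169 y at .565/.65 [0.17916104 0.18740493]
rim fit r38 [ 0.67070508 -0.14950916] 169
rim fit r38 [ 0.67457004 -0.15082943] 169
handle 47 [-0.05540254 -0.02667656] -154.28898285019608 0.07472707939497646
[[ 0.628 -0.168  0.078]
 [ 0.626 -0.168  0.077]
 [ 0.623 -0.173  0.077]
 [ 0.621 -0.17   0.077]
 [ 0.621 -0.18   0.078]
 [ 0.618 -0.18   0.08 ]
 [ 0.616 -0.178  0.077]
 [ 0.614 -0.18   0.076]
 [ 0.611 -0.18   0.076]
 [ 0.609 -0.178  0.072]
 [ 0.608 -0.177  0.064]
 [ 0.608 -0.187  0.064]]
```

Pump head is at (0.651, 0.1855) and the spout tip at about (0.5615, 0.177), with the spout at 185.5°. The mug is at (0.672, -0.150) with its handle at 205°, so the grasp point is (0.6175, -0.1755). The wrist camera sticks out along tool +x, so I'll turn the tool so it faces away from the jar.

Request:
play_rows --targets '[0,-20,15,0,0,0.09,10,-38,15,0,0,0.09,18,-38,10,0,0,0.09,18,-38,0,0,0,0.09,18,-38,0,0,0,0.09,18,-38,0,0,0,0.09,18,-38,0,0,0,0.09,18,-38,0,0,0,0.09,18,-38,0,0,0,0.09,18,-38,0,0,0,0.09]' --fingers 50 --newtons 25

```text
clock: 1.25
tcp_pos: [0.4435, 0.2185, 0.2628]
ee_rot: [[-0.903, -0.429, 0.0], [-0.429, 0.903, 0.0], [-0.001, 0.0, -1.0]]
contact_force: [0.9, 0.3, -0.4]
width: 0.502
grasp_force: 0.0
```

Request:
play_rows --targets '[18,-40,0,0,0,0,18,-40,0,0,0,0,18,-40,0,0,0,0,18,-40,0,0,0,0,18,-40,0,0,0,0,18,-40,0,0,0,0,18,-40,0,0,0,0,18,-40,0,0,0,0,18,-40,0,0,0,0,12,-35,0,0,0,0]'

```text
clock: 2.25
tcp_pos: [0.6177, -0.1769, 0.2624]
ee_rot: [[-0.905, -0.425, 0.0], [-0.425, 0.905, -0.001], [0.0, -0.001, -1.0]]
contact_force: [0.3, 0.2, -0.5]
width: 0.498
grasp_force: 0.0
```

```bash
python3 - <<'E'
from h import *
w=grab('wrist');save(w,'w1');s=manip.sense();print(s['tcp_pos'],np.degrees(np.arctan2(s['ee_rot'][1][1],s['ee_rot'][0][1])),np.round(s['joint_positions'],1),s['clock'],s['width'])
W=world(w).reshape(-1,3);W=W[np.isfinite(W[:,0])]
c=np.array([.672,-.15]);d=W[:,:2]-c;rr=np.hypot(*d.T)
q=W[(abs(W[:,2]-.09)<.006)&(rr<.06)]
print('rim',len(q))
if len(q)>30:
    from scipy.optimize import least_squares
    c=least_squares(lambda p:np.hypot(*(q[:,:2]-p).T)-.038,c,loss='soft_l1',f_scale=.002).x;print('c',c)
d=W[:,:2]-c;rr=np.hypot(*d.T);k=(rr>.048)&(rr<.085)&(W[:,2]>.055)&(W[:,2]<.085);h=W[k]
if len(h): print('handle',len(h),h.mean(0),np.degrees(np.arctan2(*d[k].mean(0)[::-1])),rr[k].max())
k=(rr>.055)&(rr<.066)&(W[:,2]>.06)&(W[:,2]<.085);print(W[k].mean(0),W[k].min(0),W[k].max(0))
E
```

```text
[ 0.61739898 -0.18462755  0.26191829] 114.71444671582333 [-10.6  18.2  31.8  81.8  -9.2  82.6 135.8] 2.3 0.5010659301140385
rim 616
c [ 0.67340015 -0.15132244]
handle 208 [ 0.61802661 -0.18076115  0.07135349] -152.00316331015492 0.07625355637590256
[ 0.62004184 -0.17995095  0.07452175] [ 0.61383148 -0.18660724  0.06887614] [ 0.62692165 -0.1735784   0.07894459]
```

View pics/w1.png

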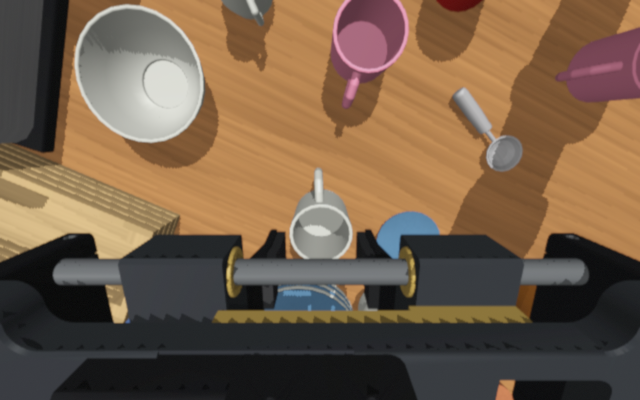

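The wrist view shows the white mug at (320,228) with its handle up at (318,183), lined up with the tool. I'll go down to just above the handle and check.

Request:
play_rows --targets '[2,-3,-25,0,0,0.03,0,0,-30,0,0,0,0,0,-30,0,0,0,0,0,-30,0,0,0,0,0,-30,0,0,0,0,0,-15,0,0,0,0,0,0,0,0,0,0,0,0,0,0,0]' --fingers 50

```text
clock: 3.1
tcp_pos: [0.6197, -0.1779, 0.1036]
ee_rot: [[-0.892, -0.452, 0.001], [-0.452, 0.892, -0.0], [-0.001, -0.001, -1.0]]
contact_force: [0.3, 0.2, 0.5]
width: 0.5
grasp_force: 0.0
```

```bash
cat > mug.py <<'E'
from h import *
from scipy.optimize import least_squares
import sys
w=grab('wrist');save(w,sys.argv[1]);s=manip.sense();print(s['tcp_pos'],np.degrees(np.arctan2(s['ee_rot'][1][1],s['ee_rot'][0][1])),s['clock'])
W=world(w).reshape(-1,3);W=W[np.isfinite(W[:,0])]
c=np.array([.672,-.15]);rr=np.hypot(*(W[:,:2]-c).T)
q=W[(abs(W[:,2]-.09)<.006)&(rr<.05)];print('rim',len(q))
if len(q)>30:
    c=least_squares(lambda p:np.hypot(*(q[:,:2]-p).T)-.038,c,loss='soft_l1',f_scale=.002).x;print('c',c)
rr=np.hypot(*(W[:,:2]-c).T)
for lo in(.048,.054,.06,.066,.072):
    k=(rr>lo)&(rr<lo+.006)&(W[:,2]>.055)&(W[:,2]<.085)
    if k.sum():print(lo,k.sum(),W[k].mean(0).round(4),np.ptp(W[k],0).round(4))
E
python3 mug.py w2
```

```text
[ 0.62019971 -0.17813343  0.1043405 ] 116.88826149528246 3.15
rim 47
c [ 0.67570539 -0.1501165 ]
0.048 113 [ 0.6307 -0.174   0.0783] [0.0095 0.0109 0.0053]
0.054 140 [ 0.6254 -0.1768  0.0772] [0.0098 0.011  0.0073]
0.06 136 [ 0.62   -0.1795  0.0746] [0.0097 0.0114 0.0081]
0.066 151 [ 0.6145 -0.1823  0.071 ] [0.0093 0.0113 0.0128]
0.072 155 [ 0.6097 -0.1852  0.0626] [0.0089 0.0104 0.0153]
```

View pics/w2.png

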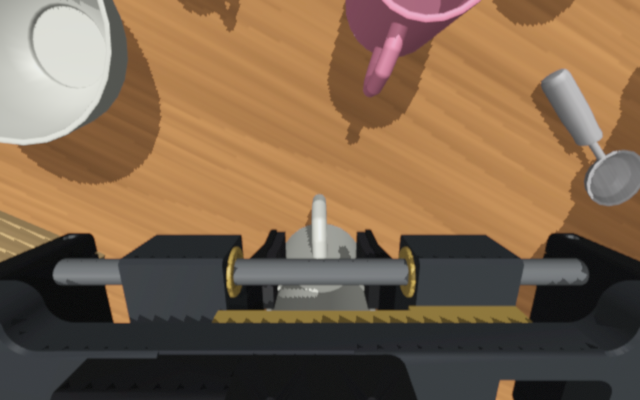

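The handle lies at columns 312–326, centred between the fingers at 320. Go down and grip.

Request:
play_rows --targets '[1,-1,-20,0,0,0.02,0,0,-20,0,0,0,0,0,-15,0,0,0,0,0,-7,0,0,0,0,0,0,0,0,0]' --fingers 50

```text
clock: 3.65
tcp_pos: [0.6199, -0.1787, 0.0403]
ee_rot: [[-0.883, -0.47, -0.001], [-0.47, 0.883, 0.0], [0.001, 0.001, -1.0]]
contact_force: [0.3, 0.2, -0.8]
width: 0.5
grasp_force: 0.0
```

Request:
play_rows --targets '[0,0,0,0,0,0,0,0,0,0,0,0,0,0,0,0,0,0,0,0,0,0,0,0,0,0,0,0,0,0,0,0,0,0,0,0,0,0,0,0,0,0,0,0,0,0,0,0]' --fingers 0 --newtons 30

```text
clock: 4.45
tcp_pos: [0.6202, -0.1788, 0.0408]
ee_rot: [[-0.883, -0.47, 0.0], [-0.47, 0.883, 0.0], [-0.0, -0.0, -1.0]]
contact_force: [-0.0, 0.4, 0.4]
width: 0.107
grasp_force: 29.2
```

Request:
play_rows --targets '[0,0,5,0,0,0,0,0,12,0,0,0,0,0,14,0,0,0,0,0,12,0,0,0,0,0,2,0,0,0,0,0,0,0,0,0]'

```text
clock: 5.05
tcp_pos: [0.6206, -0.1789, 0.0866]
ee_rot: [[-0.883, -0.47, 0.002], [-0.47, 0.883, -0.0], [-0.001, -0.001, -1.0]]
contact_force: [-0.8, -0.1, -2.8]
width: 0.103
grasp_force: 29.1
```

Request:
play_rows --targets '[-6,10,0,0,0,-0.03,-12,16,0,0,0,-0.04,-13,20,0,0,0,-0.04,-13,20,0,0,0,-0.04,-13,20,0,0,0,-0.04,-13,20,0,0,0,-0.04,-13,20,0,0,0,-0.04,-13,20,0,0,0,-0.04,-13,20,0,0,0,-0.04,-12,20,0,0,0,-0.04]'

```text
clock: 6.05
tcp_pos: [0.4978, 0.008, 0.0851]
ee_rot: [[-0.995, -0.097, -0.001], [-0.097, 0.995, 0.0], [0.001, 0.0, -1.0]]
contact_force: [0.6, 0.7, -3.2]
width: 0.102
grasp_force: 29.2
```

Request:
play_rows --targets '[0,22,0,0,0,0,0,24,0,0,0,0,0,24,0,0,0,0,0,24,0,0,0,0,0,22,0,0,0,0,0,20,0,0,0,0,0,14,0,0,0,0,0,10,0,0,0,0,0,4,0,0,0,0,0,0,0,0,0,0]'

```text
clock: 7.05
tcp_pos: [0.499, 0.1711, 0.0854]
ee_rot: [[-0.995, -0.099, -0.0], [-0.099, 0.995, -0.0], [0.0, -0.0, -1.0]]
contact_force: [-0.3, -0.5, -2.3]
width: 0.105
grasp_force: 29.2
```

```bash
cat > chk.py <<'E'
from h import *
import sys
b=grab('top');a=grab('scene')
s=manip.sense();print(s['tcp_pos'],np.degrees(np.arctan2(s['ee_rot'][1][1],s['ee_rot'][0][1])),s['clock'],s['contact_force'],s['width'])
x=cv2.resize(b['pixels'][110:230,180:340],None,fx=4,fy=4);y=cv2.resize(a['pixels'][150:300,300:460],None,fx=4,fy=4)
o=np.hstack([x[:480,:400],y[60:540,:400]]) if 0 else np.hstack([cv2.resize(x,(400,300)),cv2.resize(y,(400,300))])
cv2.imwrite(f'pics/{sys.argv[1]}.png',o[:,:,::-1])
E
python3 chk.py c1
```

```text
[0.4991465  0.17006543 0.08550335] 95.61202982061597 7.15 [-0.13945846 -0.33911975 -2.99699616] 0.10407493972248716
```

View pics/c1.png

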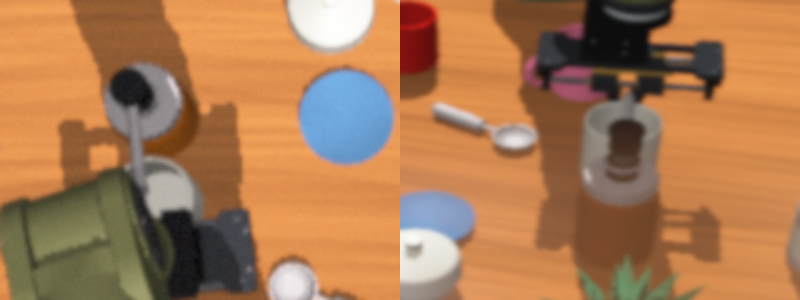

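Top crop (left): the mug rim's right edge is near (203,200) and the spout mouth near (140,192), so the mug may sit a bit too far to -y. I'll measure it.

```bash
cat > fit.py <<'E'
from h import *
from scipy.optimize import least_squares
import sys
zr=float(sys.argv[1])
for n in('top','scene'):
    c=grab(n);W=world(c).reshape(-1,3);P=c['pixels'].reshape(-1,3).astype(int)
    g=np.array([.56,.17]);rr=np.hypot(*(W[:,:2]-g).T)
    q=W[(abs(W[:,2]-zr)<.006)&(rr<.06)&(P.min(1)>110)&(W[:,0]>.53)&(np.hypot(W[:,0]-.651,W[:,1]-.1855)>.046)]
    r=least_squares(lambda p:np.hypot(*(q[:,:2]-p).T)-.038,g,loss='soft_l1',f_scale=.002)
    print(n,len(q),r.x,r.cost,q.min(0),q.max(0))
    q=W[(W[:,2]>.16)&(W[:,2]<.19)&(W[:,0]<.63)&(W[:,0]>.545)&(abs(W[:,1]-.18)<.02)&(P.min(1)>90)]
    if len(q)>10:x=np.polyfit(q[:,0],q[:,1],1);print('spout',len(q),x,np.polyval(x,[.56,.65]),q[:,0].min())
    q=W[(abs(W[:,2]-.205)<.006)&(np.hypot(W[:,0]-.651,W[:,1]-.1855)<.025)&(P.max(1)<70)];print('head',len(q),q.mean(0) if len(q) else '')
E
python3 fit.py .135
```

```text
top 67 [0.55693137 0.17661348] 4.52027657871021e-05 [0.54794675 0.1374054  0.12930668] [0.59626507 0.2000279  0.13926944]
spout 29 [0.15052454 0.09159842] [0.17589217 0.18943938] 0.5570219162263051
head 167 [0.65052196 0.18691592 0.20539476]
scene 65 [0.56062095 0.17519653] 6.609210322191665e-05 [0.53018811 0.13803948 0.1290599 ] [0.59646911 0.21429428 0.1372874 ]
head 98 [0.65894384 0.18724176 0.20361177]
```

The mug centre (0.559, 0.176) matches the spout tip (0.5615, 0.177). Now I'll lower it.

Request:
play_rows --targets '[0,0,-8,0,0,0,0,0,-10,0,0,0,0,0,-10,0,0,0,0,0,-8,0,0,0,0,0,-4,0,0,0,0,0,-2,0,0,0,0,0,-1,0,0,0,0,0,-1,0,0,0,0,0,-1,0,0,0,0,0,0,0,0,0]'

```text
clock: 8.25
tcp_pos: [0.4993, 0.1714, 0.0411]
ee_rot: [[-0.995, -0.099, 0.001], [-0.099, 0.995, 0.001], [-0.001, 0.001, -1.0]]
contact_force: [-1.4, -1.0, 1.4]
width: 0.104
grasp_force: 30.4
```

Request:
play_rows --targets '[0,0,0,0,0,0,0,0,0,0,0,0,0,0,0,0,0,0,0,0,0,0,0,0,0,0,0,0,0,0]' --fingers 40

```text
clock: 8.75
tcp_pos: [0.4992, 0.1712, 0.0406]
ee_rot: [[-0.995, -0.099, 0.0], [-0.099, 0.995, 0.0], [-0.0, 0.0, -1.0]]
contact_force: [0.1, -0.7, -0.7]
width: 0.382
grasp_force: 0.0
```

Request:
play_rows --targets '[0,0,10,0,0,0,0,0,20,0,0,0,0,0,30,0,0,0,0,0,40,0,0,0,0,0,40,0,0,0,0,0,40,0,0,0,0,0,30,0,0,0,0,0,20,0,0,0,0,0,0,0,0,0]'

```text
clock: 9.65
tcp_pos: [0.5008, 0.1716, 0.2747]
ee_rot: [[-0.995, -0.099, 0.006], [-0.099, 0.995, 0.003], [-0.007, 0.003, -1.0]]
contact_force: [0.1, 1.0, 1.2]
width: 0.4
grasp_force: 0.0
```

```bash
python3 fit.py .09; python3 chk.py c2
```

```text
top 53 [0.55641315 0.17777545] 3.4911808497693035e-05 [0.56883893 0.14088402 0.08416842] [0.5965226  0.21254276 0.0941086 ]
spout 18 [0.00881146 0.17469922] [0.17963363 0.18042667] 0.5666627428709498
head 166 [0.65042243 0.18667832 0.20520364]
scene 58 [0.56158267 0.17658752] 5.061579286222634e-05 [0.53048339 0.14080234 0.08432283] [0.58999397 0.21603567 0.09498886]
head 82 [0.65996039 0.18694529 0.20362854]
[0.49835949 0.1708899  0.26934447] 95.6796413957527 9.85 [0.09897008 0.01488774 0.60424473] 0.39660836422610385
```

View pics/c2.png

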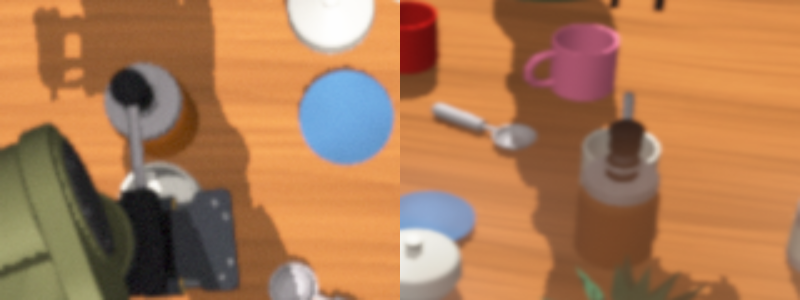

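The mug now stands free under the spout: its rim shows around the spout mouth at top crop (140,190). Next, move over the pump head with fingers shut, and estimate the collar height from the scene depth.

Request:
play_rows --targets '[10,1,0,0,0,0,20,2,0,0,0,0,25,2,0,0,0,0,25,3,0,0,0,0,25,2,0,0,0,0,25,3,0,0,0,0,15,2,0,0,0,0,6,0,0,0,0,0,0,0,0,0,0,0,0,0,0,0,0,0]' --fingers 0 --newtons 20

```text
clock: 10.85
tcp_pos: [0.6496, 0.186, 0.2701]
ee_rot: [[-0.995, -0.099, -0.001], [-0.099, 0.995, -0.0], [0.001, -0.0, -1.0]]
contact_force: [-0.4, -0.4, 0.6]
width: 0.006
grasp_force: 0.0
```

```bash
python3 - <<'E'
from h import *
d=np.load('s0.npz');W=d['W'];P=d['P']
for u in(386,389,392):
  print(u,[(v,int(W[v,u,2]*1000),int(P[v,u].mean()),round(float(np.hypot(W[v,u,0]-.6505,W[v,u,1]-.186))*1000)) for v in range(203,246)])
s=manip.sense();print(s['tcp_pos'],s['contact_force'],s['clock'],s['joint_positions'])
E
```

```text
386 [(203, 0, 78, 282), (204, -2, 77, 281), (205, -1, 77, 274), (206, -3, 78, 272), (207, 0, 78, 265), (208, 0, 77, 260), (209, 0, 72, 255), (210, 203, 64, 12), (211, 202, 57, 11), (212, 204, 54, 10), (213, 203, 54, 11), (214, 204, 54, 13), (215, 204, 52, 16), (216, 204, 51, 18), (217, 200, 49, 18), (218, 200, 48, 21), (219, 198, 48, 22), (220, 193, 47, 20), (221, 186, 49, 16), (222, 184, 51, 17), (223, 183, 52, 18), (224, 180, 53, 19), (225, 177, 55, 18), (226, 173, 57, 17), (227, 164, 62, 12), (228, 162, 68, 12), (229, 159, 71, 12), (230, 153, 71, 10), (231, 153, 69, 13), (232, 156, 70, 19), (233, 153, 82, 19), (234, 149, 99, 18), (235, 146, 103, 19), (236, 134, 93, 9), (237, 135, 80, 13), (238, 130, 71, 12), (239, 128, 73, 13), (240, 132, 87, 20), (241, 130, 104, 22), (242, 130, 116, 25), (243, 130, 119, 28), (244, 129, 119, 30), (245, 129, 120, 34)]
389 [(203, 188, 170, 51), (204, 188, 170, 48), (205, 191, 171, 40), (206, 190, 172, 37), (207, 192, 172, 31), (208, 192, 160, 28), (209, 205, 123, 9), (210, 206, 78, 5), (211, 205, 57, 3), (212, 206, 53, 5), (213, 205, 55, 7), (214, 2
[... 979 characters left out ...]
2), (220, 194, 47, 18), (221, 191, 49, 18), (222, 188, 50, 19), (223, 183, 51, 17), (224, 180, 52, 16), (225, 180, 54, 20), (226, 174, 54, 17), (227, 171, 58, 17), (228, 159, 64, 9), (229, 158, 67, 11), (230, 156, 69, 12), (231, 149, 67, 10), (232, 151, 67, 14), (233, 150, 76, 16), (234, 149, 91, 18), (235, 151, 96, 23), (236, 144, 89, 20), (237, 130, 77, 11), (238, 133, 70, 16), (239, 130, 75, 16), (240, 130, 88, 18), (241, 128, 105, 20), (242, 130, 115, 25), (243, 127, 118, 25), (244, 128, 117, 29), (245, 131, 119, 35)]
[0.64959268 0.18600587 0.27008057] [-0.41090272 -0.36678125  0.59689965] 10.85 [-35.96247165  21.55933168  24.4279033   75.57905288  -8.77525434
  84.76456597  83.43288228]
```

The collar top reads about z ≈ 0.154 and the head's underside 0.170, so I expect a stroke of roughly 15 mm. I'll approach and feel for it.

Request:
play_rows --targets '[1,0,-10,0,0,0,0,0,-16,0,0,0,0,0,-16,0,0,0,0,0,-12,0,0,0,0,0,-6,0,0,0,0,0,0,0,0,0,0,0,0,0,0,0]'

```text
clock: 11.55
tcp_pos: [0.6513, 0.1863, 0.2109]
ee_rot: [[-0.995, -0.099, 0.001], [-0.099, 0.995, 0.0], [-0.001, 0.0, -1.0]]
contact_force: [0.6, 0.4, 0.6]
width: 0.007
grasp_force: 0.0
```

Request:
play_rows --targets '[0,0,-1,0,0,0,0,0,-1,0,0,0,0,0,-2,0,0,0,0,0,-2,0,0,0,0,0,-2,0,0,0,0,0,-2,0,0,0,0,0,-2,0,0,0,0,0,0,0,0,0,0,0,0,0,0,0]'

```text
clock: 12.45
tcp_pos: [0.6513, 0.1862, 0.1987]
ee_rot: [[-0.995, -0.099, 0.001], [-0.099, 0.995, 0.0], [-0.001, 0.0, -1.0]]
contact_force: [0.2, -0.3, 2.7]
width: 0.006
grasp_force: 1.6
```

Request:
play_rows --targets '[0,0,-1,0,0,0,0,0,-1,0,0,0,0,0,0,0,0,0]'

```text
clock: 12.75
tcp_pos: [0.6513, 0.1863, 0.1966]
ee_rot: [[-0.995, -0.099, 0.001], [-0.099, 0.995, 0.0], [-0.001, 0.0, -1.0]]
contact_force: [1.0, 0.7, 4.4]
width: 0.004
grasp_force: 1.8
```

Request:
play_rows --targets '[0,0,-0.5,0,0,0,0,0,0,0,0,0]'

```text
clock: 12.95
tcp_pos: [0.6513, 0.1862, 0.1962]
ee_rot: [[-0.995, -0.099, 0.001], [-0.099, 0.995, 0.0], [-0.001, 0.0, -1.0]]
contact_force: [0.4, 0.2, 4.1]
width: 0.004
grasp_force: 1.9
```

Request:
play_rows --targets '[0,0,-0.5,0,0,0,0,0,0,0,0,0]'

```text
clock: 13.15
tcp_pos: [0.6512, 0.1862, 0.1956]
ee_rot: [[-0.995, -0.099, 0.0], [-0.099, 0.995, 0.0], [-0.0, 0.0, -1.0]]
contact_force: [0.9, 0.1, 3.1]
width: 0.006
grasp_force: 2.0
```

Request:
play_rows --targets '[0,0,-0.4,0,0,0,0,0,0,0,0,0]'

```text
clock: 13.35
tcp_pos: [0.6512, 0.1862, 0.1952]
ee_rot: [[-0.995, -0.099, 0.0], [-0.099, 0.995, 0.0], [-0.0, 0.0, -1.0]]
contact_force: [0.3, -0.1, 3.1]
width: 0.005
grasp_force: 2.1
```

Request:
play_rows --targets '[0,0,-0.5,0,0,0,0,0,-0.3,0,0,0,0,0,0,0,0,0]'

```text
clock: 13.65
tcp_pos: [0.6512, 0.1862, 0.1944]
ee_rot: [[-0.995, -0.099, 0.0], [-0.099, 0.995, 0.0], [-0.0, 0.0, -1.0]]
contact_force: [1.3, -0.4, 4.7]
width: 0.002
grasp_force: 2.1
```

Request:
play_rows --targets '[0,0,-0.5,0,0,0,0,0,0,0,0,0]'

```text
clock: 13.85
tcp_pos: [0.6512, 0.1863, 0.1939]
ee_rot: [[-0.995, -0.099, 0.0], [-0.099, 0.995, 0.0], [-0.0, 0.0, -1.0]]
contact_force: [1.5, 0.7, 4.6]
width: 0.004
grasp_force: 2.1
```

Depth is now about 11 mm. From here, 0.4 mm steps, one reading per step.

Request:
play_rows --targets '[0,0,-0.4,0,0,0,0,0,0,0,0,0]'

```text
clock: 14.05
tcp_pos: [0.6512, 0.1862, 0.1935]
ee_rot: [[-0.995, -0.099, 0.0], [-0.099, 0.995, 0.0], [-0.0, 0.0, -1.0]]
contact_force: [1.9, 0.5, 3.7]
width: 0.004
grasp_force: 2.2
```

Request:
play_rows --targets '[0,0,-0.5,0,0,0,0,0,0,0,0,0]'

```text
clock: 14.25
tcp_pos: [0.6512, 0.1862, 0.193]
ee_rot: [[-0.995, -0.099, 0.0], [-0.099, 0.995, 0.0], [-0.0, 0.0, -1.0]]
contact_force: [1.6, 0.4, 4.8]
width: 0.003
grasp_force: 2.2
```

Request:
play_rows --targets '[0,0,-0.5,0,0,0,0,0,0,0,0,0]'

```text
clock: 14.45
tcp_pos: [0.6512, 0.1862, 0.1925]
ee_rot: [[-0.995, -0.099, 0.0], [-0.099, 0.995, 0.0], [-0.0, 0.0, -1.0]]
contact_force: [1.8, 0.1, 4.8]
width: 0.008
grasp_force: 2.2
```

Request:
play_rows --targets '[0,0,-0.5,0,0,0,0,0,0,0,0,0]'

```text
clock: 14.65
tcp_pos: [0.6511, 0.1863, 0.192]
ee_rot: [[-0.995, -0.099, 0.0], [-0.099, 0.995, 0.0], [-0.0, 0.0, -1.0]]
contact_force: [2.0, -0.6, 4.7]
width: 0.005
grasp_force: 2.3
```

Request:
play_rows --targets '[0,0,-0.5,0,0,0,0,0,0,0,0,0]'

```text
clock: 14.85
tcp_pos: [0.6511, 0.1862, 0.1915]
ee_rot: [[-0.995, -0.099, 0.0], [-0.099, 0.995, 0.0], [-0.0, 0.0, -1.0]]
contact_force: [2.3, 0.2, 3.8]
width: 0.004
grasp_force: 2.3
```

Request:
play_rows --targets '[0,0,-0.5,0,0,0,0,0,0,0,0,0]'

```text
clock: 15.05
tcp_pos: [0.6511, 0.1862, 0.191]
ee_rot: [[-0.995, -0.099, 0.0], [-0.099, 0.995, 0.0], [-0.0, 0.0, -1.0]]
contact_force: [3.1, 0.7, 4.5]
width: 0.004
grasp_force: 2.3
```

A side force is building up (the tool pushes the head towards -x), so I'll ease it with a small +x shift as I go.

Request:
play_rows --targets '[0.4,0,-0.4,0,0,0,0,0,0,0,0,0]'

```text
clock: 15.25
tcp_pos: [0.6512, 0.1862, 0.1904]
ee_rot: [[-0.995, -0.099, -0.001], [-0.099, 0.995, -0.0], [0.001, 0.0, -1.0]]
contact_force: [1.8, 0.5, 4.8]
width: 0.001
grasp_force: 2.4
```

Request:
play_rows --targets '[0.3,0,-0.4,0,0,0,0,0,0,0,0,0]'

```text
clock: 15.45
tcp_pos: [0.6512, 0.1862, 0.19]
ee_rot: [[-0.995, -0.099, -0.001], [-0.099, 0.995, -0.0], [0.001, 0.0, -1.0]]
contact_force: [0.3, -0.8, 4.1]
width: 0.004
grasp_force: 2.4
```

Request:
play_rows --targets '[0.1,0,-0.5,0,0,0,0,0,0,0,0,0]'

```text
clock: 15.65
tcp_pos: [0.6512, 0.1862, 0.1896]
ee_rot: [[-0.995, -0.099, -0.001], [-0.099, 0.995, 0.0], [0.001, 0.0, -1.0]]
contact_force: [0.0, -0.0, 5.9]
width: 0.003
grasp_force: 2.7
```

Request:
play_rows --targets '[0,0,-0.2,0,0,0,0,0,0,0,0,0]'

```text
clock: 15.85
tcp_pos: [0.6512, 0.1862, 0.1895]
ee_rot: [[-0.995, -0.099, -0.001], [-0.099, 0.995, 0.0], [0.001, 0.0, -1.0]]
contact_force: [-1.1, -0.3, 5.6]
width: 0.002
grasp_force: 3.0
```

The stop is met at z ≈ 0.1896, a stroke of about 15.4 mm. Now I'll seat it to about 11 N total.

Request:
play_rows --targets '[-0.1,0,-0.2,0,0,0,0,0,0,0,0,0,0,0,0,0,0,0]'

```text
clock: 16.15
tcp_pos: [0.6513, 0.1863, 0.1895]
ee_rot: [[-0.995, -0.099, -0.001], [-0.099, 0.995, 0.0], [0.001, 0.0, -1.0]]
contact_force: [-1.0, 0.6, 6.2]
width: 0.007
grasp_force: 3.2
```

Request:
play_rows --targets '[-0.3,0,-0.4,0,0,0,0,0,-0.4,0,0,0,0,0,0,0,0,0,0,0,0,0,0,0]'

```text
clock: 16.55
tcp_pos: [0.6513, 0.1862, 0.1894]
ee_rot: [[-0.995, -0.099, -0.0], [-0.099, 0.995, 0.0], [0.0, 0.0, -1.0]]
contact_force: [-0.4, 0.3, 8.3]
width: 0.005
grasp_force: 4.2
```

Request:
play_rows --targets '[0,0,-0.5,0,0,0,0,0,-0.5,0,0,0,0,0,0,0,0,0,0,0,0,0,0,0,0,0,0,0,0,0]'

```text
clock: 17.05
tcp_pos: [0.6513, 0.1862, 0.1892]
ee_rot: [[-0.995, -0.099, 0.0], [-0.099, 0.995, 0.001], [-0.0, 0.001, -1.0]]
contact_force: [-1.9, 0.2, 11.4]
width: 0.003
grasp_force: 5.7
```

That is 11.4 N total, about 6.5 N beyond the spring. Rest, then let the head up fully.

Request:
play_rows --targets '[0,0,0,0,0,0,0,0,0,0,0,0,0,0,0,0,0,0,0,0,0,0,0,0,0,0,0,0,0,0]'

```text
clock: 17.55
tcp_pos: [0.6513, 0.1862, 0.1892]
ee_rot: [[-0.995, -0.099, 0.0], [-0.099, 0.995, 0.001], [-0.0, 0.001, -1.0]]
contact_force: [-1.5, -0.6, 11.7]
width: 0.004
grasp_force: 5.7
```

Request:
play_rows --targets '[0,0,-0.1,0,0,0,0,0,1,0,0,0,0,0,2,0,0,0,0,0,3,0,0,0,0,0,3,0,0,0,-0.4,0,4,0,0,0,0,0,4,0,0,0,0,0,3,0,0,0,0,0,3.2,0,0,0,0,0,0,0,0,0]'

```text
clock: 18.55
tcp_pos: [0.6506, 0.1861, 0.2103]
ee_rot: [[-0.995, -0.099, -0.001], [-0.099, 0.995, -0.0], [0.001, -0.0, -1.0]]
contact_force: [0.2, -0.4, -0.1]
width: 0.005
grasp_force: 0.0
```

Request:
play_rows --targets '[0,0,0,0,0,0,0,0,0,0,0,0,0,0,0,0,0,0,0,0,0,0,0,0,0,0,0,0,0,0]'

```text
clock: 19.05
tcp_pos: [0.651, 0.1862, 0.2105]
ee_rot: [[-0.995, -0.099, -0.0], [-0.099, 0.995, 0.0], [0.0, 0.0, -1.0]]
contact_force: [-0.3, 0.2, -0.5]
width: 0.005
grasp_force: 0.0
```

```bash
python3 fit.py .09; python3 -c "
from h import *
print(manip.sense()['tcp_pos'],manip.sense()['contact_force'])"
```

```text
top 85 [0.55648665 0.17764798] 5.819261139828317e-05 [0.53194192 0.13809203 0.08412891] [0.59643815 0.21203297 0.09437128]
spout 42 [0.02731098 0.16313221] [0.17842635 0.18088434] 0.5568912306569019
head 1 [0.64123987 0.20091484 0.20314604]
scene 42 [0.5607066  0.17636232] 2.5941436704834107e-05 [0.53143294 0.14074972 0.08411692] [0.58871334 0.21534149 0.09322236]
head 80 [0.66201257 0.18694228 0.20387761]
[0.6510577  0.18617621 0.21055558] [ 0.2504627  -0.40507179  1.12943277]
```

Nothing has shifted. Second stroke, same depths.

Request:
play_rows --targets '[0,0,-2,0,0,0,0,0,-3,0,0,0,0,0,-3,0,0,0,0,0,-3,0,0,0,0.1,0,-3,0,0,0,0.1,0,-2.5,0,0,0,0.1,0,-2,0,0,0,0.1,0,-1,0,0,0,0,0,0,0,0,0]'

```text
clock: 20.05
tcp_pos: [0.6513, 0.1862, 0.191]
ee_rot: [[-0.995, -0.099, -0.0], [-0.099, 0.995, 0.0], [0.0, 0.0, -1.0]]
contact_force: [-1.3, -0.2, 4.9]
width: 0.002
grasp_force: 2.2
```

Request:
play_rows --targets '[0,0,-0.4,0,0,0,0,0,-0.4,0,0,0,0,0,-0.4,0,0,0,0,0,-0.4,0,0,0,0,0,-0.3,0,0,0,0,0,-0.3,0,0,0,0,0,0,0,0,0,0,0,0,0,0,0]'

```text
clock: 20.85
tcp_pos: [0.6515, 0.1863, 0.1895]
ee_rot: [[-0.995, -0.099, 0.0], [-0.099, 0.995, 0.0], [-0.0, 0.0, -1.0]]
contact_force: [-1.9, -0.9, 6.3]
width: 0.007
grasp_force: 3.3
```

Request:
play_rows --targets '[-0.3,0,-0.4,0,0,0,-0.1,0,-0.4,0,0,0,0,0,-0.4,0,0,0,0,0,-0.4,0,0,0,0,0,0,0,0,0,0,0,0,0,0,0,0,0,0,0,0,0]'

```text
clock: 21.55
tcp_pos: [0.6516, 0.1863, 0.1893]
ee_rot: [[-0.995, -0.099, 0.002], [-0.099, 0.995, 0.001], [-0.002, 0.001, -1.0]]
contact_force: [-2.4, -0.7, 10.9]
width: 0.005
grasp_force: 5.4
```

About 6 N beyond the spring. Rest, release fully and withdraw.

Request:
play_rows --targets '[0,0,0,0,0,0,0,0,0,0,0,0,0,0,0,0,0,0,0,0,0,0,0,0,0,0,0,0,0,0]'

```text
clock: 22.05
tcp_pos: [0.6516, 0.1863, 0.1893]
ee_rot: [[-0.995, -0.099, 0.002], [-0.099, 0.995, 0.001], [-0.002, 0.001, -1.0]]
contact_force: [-2.9, -0.0, 10.2]
width: 0.007
grasp_force: 5.4
```

Request:
play_rows --targets '[-0.3,0,1,0,0,0,0,0,2,0,0,0,0,0,3,0,0,0,0,0,4,0,0,0,0,0,4,0,0,0,0,0,4,0,0,0,0,0,4,0,0,0,0,0,4,0,0,0,0,0,10,0,0,0,0,0,20,0,0,0]'

```text
clock: 23.05
tcp_pos: [0.6496, 0.1861, 0.242]
ee_rot: [[-0.995, -0.099, -0.004], [-0.099, 0.995, -0.001], [0.004, -0.001, -1.0]]
contact_force: [-0.1, -0.1, -0.2]
width: 0.004
grasp_force: 0.0
```

Request:
play_rows --targets '[0,0,20,0,0,0,0,0,20,0,0,0,-30,0,0,0,0,0,-40,0,0,0,0,0,-40,0,0,0,0,0,-40,0,0,0,0,0,-20,0,0,0,0,0,0,0,0,0,0,0,0,0,0,0,0,0]'

```text
clock: 23.95
tcp_pos: [0.4812, 0.1862, 0.284]
ee_rot: [[-0.995, -0.099, 0.001], [-0.099, 0.995, 0.001], [-0.002, 0.001, -1.0]]
contact_force: [0.1, 0.4, -0.2]
width: 0.006
grasp_force: 0.0
```

```bash
python3 fit.py .09; python3 chk.py c3
```

```text
top 90 [0.55644143 0.17757394] 6.505593024544377e-05 [0.54926311 0.13793613 0.08413899] [0.59652524 0.21796115 0.09508904]
spout 41 [0.05356969 0.14858566] [0.17858468 0.18340595] 0.55653759997041
head 168 [0.65034736 0.18682608 0.20530482]
scene 47 [0.56010016 0.17636593] 4.281331530889374e-05 [0.53125324 0.14156187 0.08471261] [0.58977665 0.21568825 0.09299083]
head 81 [0.66003487 0.1867281  0.20403503]
[0.48172842 0.18581127 0.28305874] 95.61297763646817 24.15 [0.02630914 0.39879185 0.26672026] 0.0040474813722575186
```

View pics/c3.png

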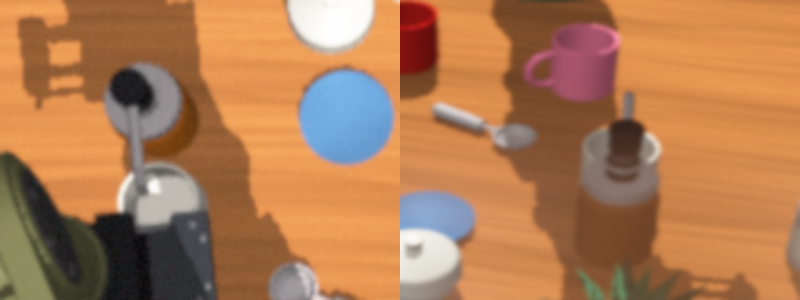

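The head is back at 205 mm, the mug (rim around top crop (160,205)) is under the spout, and the jar, saucer, spoon and bowl have not moved. The robot is clear of everything, so I'm handing in.

```bash
python3 -c "
from station import job
print(job.hand_in())"
```

```text
the job is handed in; nothing more can be done
None
```

The mug stands upright under the spout and has been dosed with two full, gently seated pump strokes (about 6 N past the spring at the stop); the last images show the jar and the things around it where they were, and the job was handed in at about 24 s.

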